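# Cock the sprung jaw and load the bearing nest

### The job

Open the spring-loaded jaw of the bench fixture: with the fingertips push its upright tab all the way back to the end of its travel, then let go, so that the jaw springs forward and catches on the stop pin at half travel. Then, without picking it up, push the bearing along the base plate into the opened nest until it rests against the end stop, and leave the bushing, bolt and nut alone.

Things in the scene. Friction and masses are not known exactly. Their poses are not given: they have to be found in the camera images.
- fixture: Bench fixture, fixed to the table: L-shaped aluminium base plate 12 mm thick. Origin on the table under the nest's centre; +x roughly away from the robot (turned up to 0.35 rad either way), +y to its left, z up. Plate: x -45 to 180 mm for y -45 to 45 mm, and a loading lane x -45 to 45 mm for y 45 to 160 mm. A grey bridge 30 mm above the plate (x 83 to 107 mm) carries the stop pin.
- front_rail (a point): Middle of the top of the low grey front rail: 12 mm above the plate, fixture x -39 to -29 mm, from y -40 to 155 mm along nest and lane. Axes as the fixture's.
- end_stop (a point): On the low grey end stop that closes the nest on its -y side: top edge of the face that the bearing shall touch. It is 12 mm above the plate, its face at fixture y -26 mm, from x -39 to 22 mm. Axes as the fixture's.
- nest (a point): Where the bearing's origin lies when it is fully loaded: on the base plate's top (12 mm above the table), touching the end stop, midway between the front rail and the latched jaw. Axes as the fixture's.
- push_tab (a point): On the steel jaw, moving with it: centre of the front face of its upright tab (44 mm wide in y, 8 mm thick, from 18 to 58 mm above the base plate; this point 38 mm above the plate). It is pushed along the fixture's +x. Under it the jaw block is 20 mm high, 48 mm wide, its face 4 mm further forward, at fixture x = 1 mm + the jaw's travel.
- jaw (a joint): Travel of the jaw along the fixture's +x, m: 0 at rest (nest 30 mm wide, too narrow for the bearing), 0.050 at the end. A spring drives it forward, 1.6 N at rest, 5.6 N at the end. Pushed past 0.031 the stop pin drops; let go, the jaw then springs back and is held by the pin at 0.030 (nest 60 mm wide). Let go earlier, it returns to 0.
- stop_pin (a joint): Drop of the vertical stop pin, m: 0 when up (riding on the jaw's bar), 0.008 when it has dropped into the bar's slot. It drops by itself; nobody needs to touch it.
- pin_head (a point): Top centre of the stop pin's round black head (18 mm across), over the bridge: 51 mm above the base plate when up, 43 mm when dropped.
- bearing: Loose steel ball bearing lying flat on the base plate in the loading lane, 80 to 120 mm from the nest on its +y side: 52 mm outside diameter, 15 mm high, about 0.12 kg; origin at the centre of its underside. To be pushed along the fixture's -y; 8 mm of play between front rail and latched jaw, whose front corners are rounded (8 mm).
- bushing: Bystander: brass bushing 36 mm across, 30 mm high, standing on the table on the -y side of the fixture; origin at the centre of its underside.
- bolt: Bystander: hex bolt 71 mm long lying on the table behind the loading lane; origin under its middle.
- nut: Bystander: hex nut 24 x 28 x 13 mm lying on the table on the -y side of the fixture's rear; origin at the centre of its underside.
Mind the look-alikes: they are no part of the job. What is shaped like the bearing but red or yellow is not meant.

How it is judged:
On the way, in this order (a step that is already met when the one before it is completed fails the run):
1. the jaw is pushed back to the end of its travel (value of joint jaw above 0.044 m).
2. the jaw is let go and has caught on the dropped stop pin at half travel (value of joint jaw between 0.027 and 0.033 m and value of joint stop_pin above 0.006 m and contact force between the fingers and fixture below 0.2 N), for 0.2 s.
At the end, for the whole second after the job is handed in: The jaw is held by the dropped stop pin at half travel (0.027 to 0.033, pin dropped more than 6 mm); the bearing lies flat and still on the base plate in the nest, within 5 mm of touching the end stop and between front rail and jaw (value of joint jaw between 0.027 and 0.033 m and value of joint stop_pin above 0.006 m and y of bearing in the frame of nest between -0.004 and 0.005 m and x of bearing in the frame of nest between -0.007 and 0.007 m and z of bearing in the frame of nest between -0.003 and 0.003 m and angle between bearing's own z axis and vertical below 0.1 rad and linear speed of bearing below 0.02 m/s).
It fails at once if the bearing is lifted off the base plate or tipped (z of bearing in the frame of nest above 0.006 m or z of bearing in the frame of nest below -0.006 m or angle between bearing's own z axis and vertical above 0.25 rad).
It fails at once if the bushing, bolt or nut is moved by more than 15 mm (distance of any of bushing, bolt, nut from where it was at the start of the episode above 0.015 m).
It also fails if it takes over 51 s, if anything falls off the work surface, if the arm or the gripper's body presses on something with over 40 N, if the wrist force passes 120 N, or if a joint passes its speed limit or range.

### The arm

A 6-joint arm with a two-finger parallel gripper is mounted at the origin on a cart in front of the work surface, level with it; the furniture and walls round the work are solid. World frame = base frame: x ahead of the robot, y to its left, z up, the work surface at z = 0. Lengths are in m, angles in rad, forces in N, time in s.
With the tool pointing down it reaches from about 0.3 to 0.775 m from the base axis. Payload 14.6 kg.
Tool frame: the origin (TCP) lies midway between the tips of the shut fingers; the grasp point (between the pads) lies 19 mm behind it; z points along the fingers, y is the line along which they close (so a half turn about z gives the same grasp; the last joint's range is limited). The gripper opens to 94 mm and grips with 3 to 60 N. Pads are 16 mm wide; open, the fingers measure 119 mm over their backs; the gripper's body (75 mm by 177 mm) begins 78 mm behind the grasp point.
Start: joints at [-1.31, 0.3, 1.521, -0, 1.321, -0.067], TCP at [0.177, -0.521, 0.205] pointing down, gripper open.
Joint ranges: [-3.03, 3.03], [-0.79, 2.21], [0.23, 2.52], [-1.04, 4.18], [0, 3.07], [-2.55, 2.55]. Speed limits (rad/s): [2.22, 2.22, 2.57, 3.14, 3.14, 3.14].

### API

Orientations are given as [roll, pitch, yaw] about the fixed x, y, z axes, in that order (R = Rz(yaw) Ry(pitch) Rx(roll)).
In Python, from station import telemetry, optics, ctrl gives the robot as it stands.
- The arm moves only by the tool carry_out, never from a script. Its argument "plan" is a list that holds one entry, the list of rows, each a list of 7 numbers: the shift along the tool's x, y, z in mm, then the turn, a rotation vector about the tool's x, y, z in rad, then the finger opening in mm, from 0 to 94. A call has 1 to 20 rows; each row shifts and turns the commanded pose from where the row before left it, along the tool's axes as they then stand; what a row does not reach is not made up. A row lasts 1/12 s, in which the tool goes at most 41.7 mm and 7.16 degrees, less where a joint would pass 70% of its speed; a pose out of reach is approached as far as the arm can. A call with a gripper value outside its range is refused whole. The fingers move at their own pace and stop on an object; "squeeze" is the grip in N (left out, the last holds). Time passes only in rows, so rows that do not move let the fingers close. It gives the time, the measured TCP pose, the force, the opening and the grip force at its end, in the units of the state.
- telemetry.get_obs(): the state, without advancing time (a new reading comes with each control period).
- optics.camera(name): name is "side" or "top"; returns a dict with "pixels" (384x512x3 uint8, red, green, blue), "intrinsics" (3x3 intrinsics, pixels), "origin" and "rotation" of the camera in the world. Camera axes: x right, y down, z forward; pixel columns grow to the right and rows downward; lengths in m; the calibration is good to about 2 mm. A picture is of the moment at which its call begins. There is no depth.
- ctrl.hand_in(): hands the job in; it is judged then, once.
The state is a dict: "time_s": time; "qpos": joint angles; "joint_vel": joint speeds; "tau": joint torques, N m; "ee_pos": TCP position; "eef_rot": TCP orientation; "force": force on the tool from outside, world axes, zero at the start; "moment": the same for the moment, N m; "grip_width": finger opening in m; "grip_force": force on a finger pad.
Only numpy, scipy, OpenCV 4.12 (cv2) and the standard library are available. Lean on these libraries where they do the work, as an engineer would, in place of code of your own. Each camera call takes 0.05 s, during which the arm holds its last target. There are 200 camera calls.

## Working session

There is one attempt and no reset: what is moved stays moved. The work goes in short steps, Python scripts to look and compute and a tool call to move; the robot and the scene stay as the last step left them, time stands still between calls to the robot, and variables do not carry over. Pictures are saved under pics/ and viewed, at most 10 in all, crops included, and the job is handed in when it is done.

Besides the shell and the picture viewer there is one more tool, called as name(argument=value, ...), one argument or row to a line, values as JSON. carry_out: Moves the arm, as the interface text tells. Its arguments: {"type":"object","properties":{"plan":{"type":"array","items":{"type":"array","items":{"type":"array","items":{"type":"number"}}}},"squeeze":{"type":"number"}},"required":["plan"]}

```bash
mkdir -p pics; python3 - <<'E'
from station import telemetry, optics
import cv2,numpy as np
o=telemetry.get_obs();print(o)
for n in("top","side"):
    c=optics.camera(n);cv2.imwrite(f"pics/{n}0.png",cv2.resize(c["pixels"][:,:,::-1],(800,600),interpolation=cv2.INTER_CUBIC))
    np.savez(f"{n}0.npz",**c);print(n,c["intrinsics"],c["origin"],c["rotation"])
E
```

```text
{'time_s': 0.0, 'qpos': array([-1.30960104e+00,  3.00460176e-01,  1.52158457e+00,  3.78515979e-06,
        1.32069377e+00, -6.66006943e-02]), 'joint_vel': array([-0.00164498, -0.00187956,  0.00026566, -0.00028045,  0.00038448,
       -0.00145421]), 'tau': array([ 1.71060805e-03, -5.31811416e+01, -3.52743316e+01,  7.09033641e-02,
        2.43273930e-02, -7.51823836e-05]), 'ee_pos': array([ 0.17700624, -0.52046121,  0.20489084]), 'eef_rot': array([-3.14044957e+00, -7.99174452e-05,  3.27794994e-01]), 'force': array([-0.00485544, -0.12765036,  1.08033553]), 'moment': array([-0.05712467, -0.01285125,  0.03540811]), 'grip_force': 0.0, 'grip_width': 0.09418512210125173}
top [[463.71534479   0.         250.34251093]
 [  0.         463.71534479 196.92255415]
 [  0.           0.           1.        ]] [0.43315377 0.02614191 0.95624386] [-3.03144036  0.03237914 -1.58521928]
side [[404.58350618   0.         254.01412042]
 [  0.         404.58350618 192.97266216]
 [  0.           0.           1.        ]] [ 0.43156853 -0.84550948  0.45975497] [-1.9593614   0.02454874 -0.12860752]
```

View pics/top0.png

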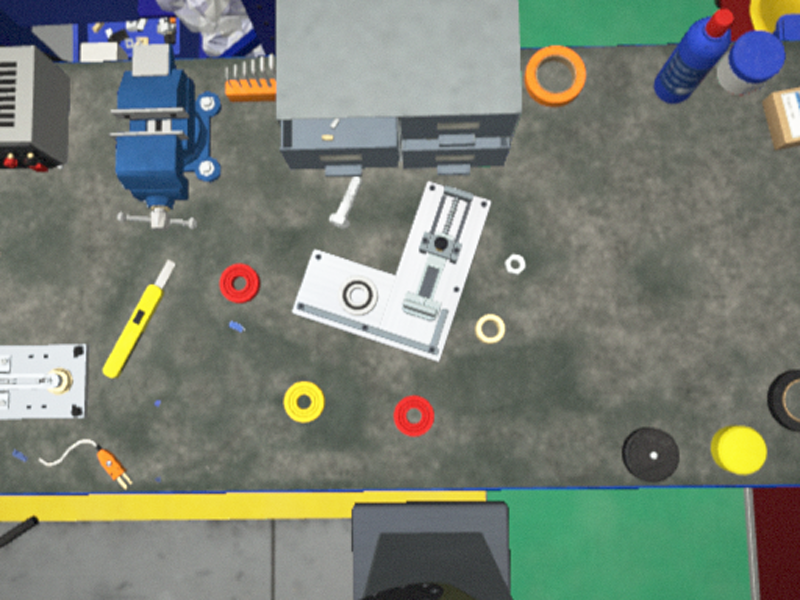

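View pics/side0.png

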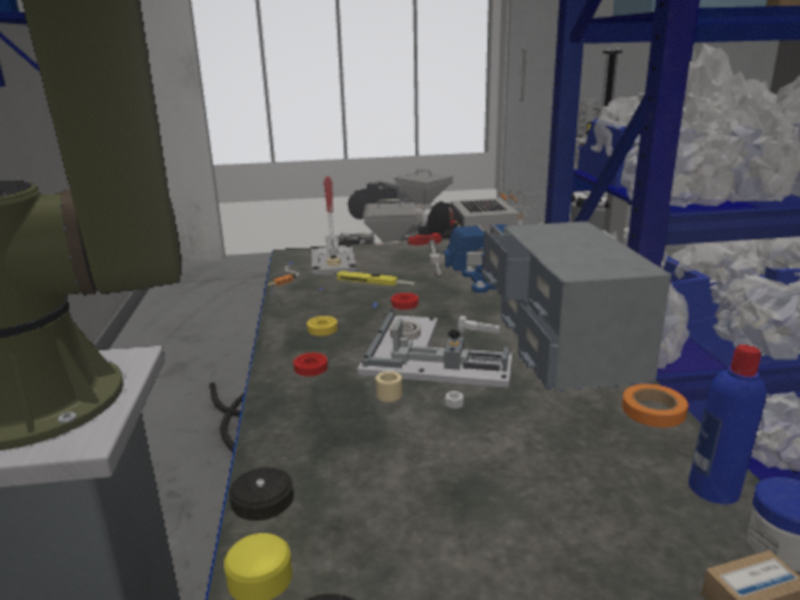

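The top view shows the L-shaped plate: corners near (438,359), (293,310), (315,250), (395,275), (432,182) and (491,200), with the tab near (420,305) and the pin head at (441,242). There are four bearing-shaped rings:
- Steel ring at (357,295), lying on the plate in the lane.
- Red rings at (240,284) and (413,416), on the table.
- Yellow ring at (303,402), on the table.

Only the steel ring fits the description. I'll measure next and confirm it in a crop.

```bash
cat > h.py <<'E'
import numpy as np,cv2
from scipy.spatial.transform import Rotation as Rn
def ray(c,p):
    R=Rn.from_euler('xyz',c["rotation"]).as_matrix()
    d=R@np.linalg.inv(c["intrinsics"])@np.r_[p,1.];return np.array(c["origin"]),d/np.linalg.norm(d)
def onz(c,p,z):
    o,d=ray(c,p);return o+d*(z-o[2])/d[2]
def tri(c1,p1,c2,p2):
    (a,u),(b,v)=ray(c1,p1),ray(c2,p2)
    s=np.linalg.lstsq(np.c_[u,-v],b-a,rcond=None)[0]
    x,y=a+u*s[0],b+v*s[1];return (x+y)/2,np.linalg.norm(x-y)
def proj(c,P):
    R=Rn.from_euler('xyz',c["rotation"]).as_matrix()
    q=c["intrinsics"]@(R.T@(np.array(P)-c["origin"]));return q[:2]/q[2]
E
python3 - <<'E'
from h import *
t=np.load("top0.npz");s=np.load("side0.npz")
im=t["pixels"];hsv=cv2.cvtColor(im,cv2.COLOR_RGB2HSV)
m=((hsv[...,2]>185)&(hsv[...,1]<40)).astype(np.uint8)
r=np.zeros_like(m);r[112:236,180:320]=1;m*=r
m=cv2.morphologyEx(m,cv2.MORPH_OPEN,np.ones((3,3)));m=cv2.morphologyEx(m,cv2.MORPH_CLOSE,np.ones((21,21)))
c=max(cv2.findContours(m,0,1)[0],key=cv2.contourArea)
a=cv2.approxPolyDP(c,5,True)[:,0];print(a.tolist())
model=np.array([[-45,-45],[-45,160],[45,160],[45,45],[180,45],[180,-45]])/1e3
view=np.array([[438,359],[293,310],[315,250],[395,275],[432,182],[491,200]])/1.5625
px=np.array([a[np.argmin(np.hypot(*(a-v).T))] for v in view])
W=np.array([onz(t,p+.0,.012)[:2] for p in px])
mc=model.mean(0);wc=W.mean(0);U,S,V=np.linalg.svd((model-mc).T@(W-wc));R=(V.T@U.T)
T=wc-R@mc;print("yaw",np.arctan2(R[1,0],R[0,0]),"org",T,"res mm",((model@R.T+T-W)*1e3).round(1).tolist())
for n,c,(x0,y0,w,h) in(("top",t,(180,110,140,124)),("side",s,(225,195,110,60))):
    k=5 if n=="top" else 7
    cv2.imwrite(f"pics/{n}crop.png",cv2.resize(c["pixels"][y0:y0+h,x0:x0+w,::-1],None,fx=k,fy=k,interpolation=cv2.INTER_CUBIC))
E
```

```text
[[226, 113], [188, 200], [280, 230], [311, 133], [306, 126], [272, 120], [256, 169], [232, 170], [216, 164]]
yaw -0.3360963032154454 org [0.52158191 0.01659328] res mm [[-5.2, -7.0], [-2.1, -1.1], [8.9, 27.4], [-16.9, 1.5], [7.8, -8.0], [7.6, -12.8]]
```

View pics/topcrop.png

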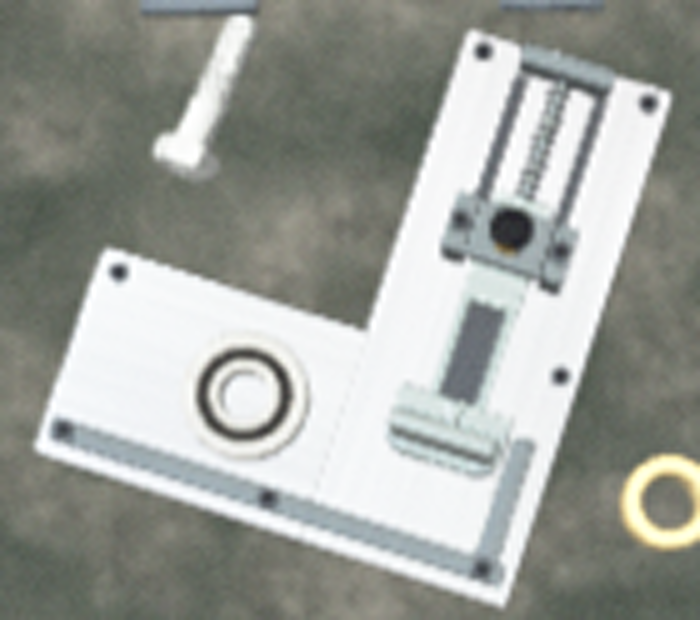

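View pics/sidecrop.png

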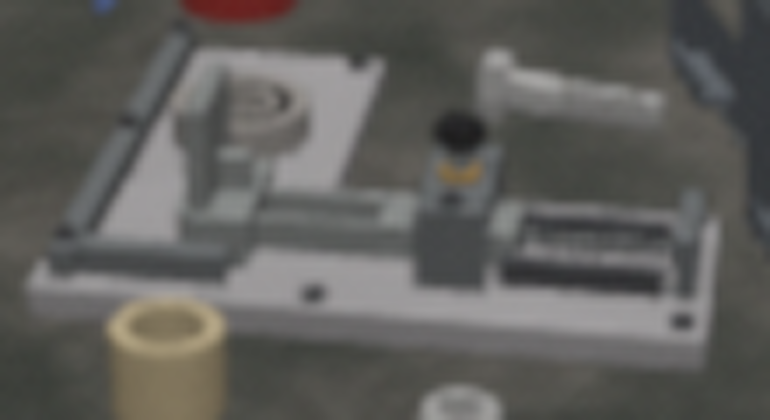

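The crops confirm it: the steel bearing, a white/grey ring with a dark seal, is on the plate at top-crop (246,395) and side-crop (258,98). The pin head is at top (512,228) and side (460,130). The plate corners are clear, so I'll use them directly, refined as line corners.

```bash
cat >> h.py <<'E'
YAW=0;ORG=np.zeros(2)
E
python3 - <<'E'
from h import *
t=np.load("top0.npz");s=np.load("side0.npz")
T=lambda u,v:(np.array([u,v])+.5)/5-.5+[180,110]
S=lambda u,v:(np.array([u,v])+.5)/7-.5+[225,195]
model=np.array([[-45,-45],[-45,160],[45,160],[45,45],[180,45],[180,-45]])/1e3
px=[T(503,606),T(36,450),T(107,248),T(367,330),T(472,30),T(671,95)]
g=cv2.cvtColor(t["pixels"],cv2.COLOR_RGB2GRAY)
W=np.array([onz(t,p,.012)[:2] for p in px])
mc=model.mean(0);wc=W.mean(0);U,_,V=np.linalg.svd((model-mc).T@(W-wc));R=V.T@U.T
o=wc-R@mc;print("yaw",np.arctan2(R[1,0],R[0,0]),"org",o,"res",((model@R.T+o-W)*1e3).round(1).tolist())
fx=lambda P:(R.T@(np.array(P)[:2]-o)*1e3).round(1)
for n,a,b in(("pin",T(512,228),S(460,128)),("bearing top",T(246,395),S(258,98)),("corner -45-45",T(503,606),S(35,268)),("corner 180-45",T(671,95),S(706,340)),("bushing",T(677,502),S(167,322)),("tab top -y end",T(500,450),S(196,98))):
    P,e=tri(t,a,s,b);print(n,P.round(4),"gap",e.round(4),"fixture",fx(P),"z",(P[2]*1e3).round(1))
print("bearing @z27",fx(onz(t,T(246,395),.027)))
for q in((5,-22,.070),(5,22,.070),(13,-22,.070),(13,22,.07)):
    w=np.r_[R@(np.array(q[:2])/1e3)+o,q[2]];print(q,"top",(proj(t,w)-[180,110])*5,"side",(proj(s,w)-[225,195])*7)
E
```

```text
yaw -0.3389283022238683 org [0.52396905 0.02168021] res [[-1.3, -1.4], [-0.2, 1.4], [0.9, 1.1], [-0.8, 0.1], [0.8, 0.9], [0.5, -2.1]]
pin [ 0.6144 -0.0096  0.0589] gap 0.0006 fixture [95.7  0.6] z 58.9
bearing top [0.5583 0.098  0.0256] gap 0.0078 fixture [ 7.  83.3] z 25.6
corner -45-45 [ 0.4697 -0.0043  0.0169] gap 0.0041 fixture [-42.5 -42.5] z 16.9
corner 180-45 [ 0.6794 -0.0788  0.0107] gap 0.0015 fixture [180.  -43.1] z 10.7
bushing [ 0.5079 -0.0739  0.031 ] gap 0.0011 fixture [ 16.7 -95.5] z 31.0
tab top -y end [ 0.5264 -0.0026  0.0738] gap 0.0026 fixture [ 10.3 -22.1] z 73.8
bearing @z27 [ 3.  82.1]
(5, -22, 0.07) top [493.21329328 458.66220096] side [173.64123194 104.86509055]
(5, 22, 0.07) top [384.43811824 422.73421096] side [201.55825832  51.97349789]
(13, -22, 0.07) top [499.73475285 438.98627813] side [197.35225218 106.4542641 ]
(13, 22, 0.07) top [391.03005331 403.15207265] side [224.34633639  53.40962299]
```

The fixture fit is good: corner residuals within about 2 mm and yaw -0.339, with the pin at fixture (95.7, 0.6) and the tab top at z ≈ 74 mm (given as 70). The bearing is at fixture (3, 82), inside the 80–120 mm range. I'll turn the tool so its x lies along fixture +x, shut the fingers and go over.

carry_out(
  plan=[
    [[0,0,0,0,0,0.111,0],[0,0,0,0,0,0.111,0],[0,0,0,0,0,0.111,0],[0,0,0,0,0,0.111,0],[0,0,0,0,0,0.111,0],[0,0,0,0,0,0.111,0],[6,-31,0,0,0,0,0],[6,-31,0,0,0,0,0],[6,-31,0,0,0,0,0],[6,-31,0,0,0,0,0],[6,-31,0,0,0,0,0],[6,-31,0,0,0,0,0],[6,-31,0,0,0,0,0],[6,-31,0,0,0,0,0],[6,-31,0,0,0,0,0],[6,-31,0,0,0,0,0],[6,-31,0,0,0,0,0],[6,-31,0,0,0,0,0],[6,-31,0,0,0,0,0],[6,-31,0,0,0,0,0]],
  ],
)

```text
time_s: 1.77
ee_pos: [0.4007, -0.1376, 0.2054]
eef_rot: [-3.142, 0.0, -0.338]
force: [0.7, -0.6, 0.0]
grip_width: 0.0004
grip_force: 0.0
```

```bash
sed -i 's/^YAW.*/YAW=-0.339;ORG=np.array([.5240,.0217])/' h.py; cat >> h.py <<'E'
def fix(P):
    c,s=np.cos(YAW),np.sin(YAW);return np.array([[c,s],[-s,c]])@(np.array(P)[:2]-ORG)*1e3
def st():
    from station import telemetry
    o=telemetry.get_obs();print("t",round(o["time_s"],2),"fix",fix(o["ee_pos"]).round(1),"z",(o["ee_pos"][2]*1e3).round(1),"rpy",o["eef_rot"].round(3),"F",o["force"].round(1),"q6",o["qpos"][5].round(2),"w",o["grip_width"].round(4))
E
python3 -c "from h import *;st()"
```

```text
Traceback (most recent call last):
  File "h.py", line 20, in st
    o=telemetry.get_obs();print("t",round(o["time_s"],2),"fix",fix(o["ee_pos"]).round(1),"z",(o["ee_pos"][2]*1e3).round(1),"rpy",o["eef_rot"].round(3),"F",o["force"].round(1),"q6",o["qpos"][5].round(2),"w",o["grip_width"].round(4))
                                                                                                                                                                                                              ^^^^^^^^^^^^^^^^^^^^^
AttributeError: 'float' object has no attribute 'round'
```

carry_out(
  plan=[
    [[4.5,-24,0,0,0,0,0],[4.5,-24,0,0,0,0,0],[4.5,-24,0,0,0,0,0],[4.5,-24,0,0,0,0,0],[4.5,-24,0,0,0,0,0],[4.5,-24,0,0,0,0,0],[4.5,-24,0,0,0,0,0],[4.5,-23,0,0,0,0,0],[0,0,20,0,0,0,0],[0,0,20,0,0,0,0],[0,0,20,0,0,0,0],[0,0,20,0,0,0,0],[0,0,20,0,0,0,0],[0,0,20,0,0,0,0],[0,0,20,0,0,0,0],[0,0,20,0,0,0,0],[0,0,0,0,0,0,0],[0,0,0,0,0,0,0]],
  ],
)

```text
time_s: 3.27
ee_pos: [0.4972, 0.0291, 0.0451]
eef_rot: [3.141, 0.002, -0.338]
force: [0.1, 1.3, 0.4]
grip_width: 0.0005
grip_force: 0.0
```

```bash
sed -i 's/o\["grip_width"\].round(4)/round(float(o["grip_width"]),4)/' h.py
python3 - <<'E'
from h import *;st()
from station import optics
out=[]
for n,(x0,y0,w,h),k in(("top",(210,150,100,90),4),("side",(225,180,100,90),4)):
    c=optics.camera(n);out.append(cv2.resize(c["pixels"][y0:y0+h,x0:x0+w,::-1],None,fx=k,fy=k,interpolation=cv2.INTER_CUBIC))
cv2.imwrite("pics/a.png",np.hstack(out))
E
```

```text
t 3.27 fix [-27.7  -2. ] z 45.1 rpy [ 3.141e+00  2.000e-03 -3.380e-01] F [0.1 1.3 0.4] q6 1.89 w 0.0005
```

View pics/a.png

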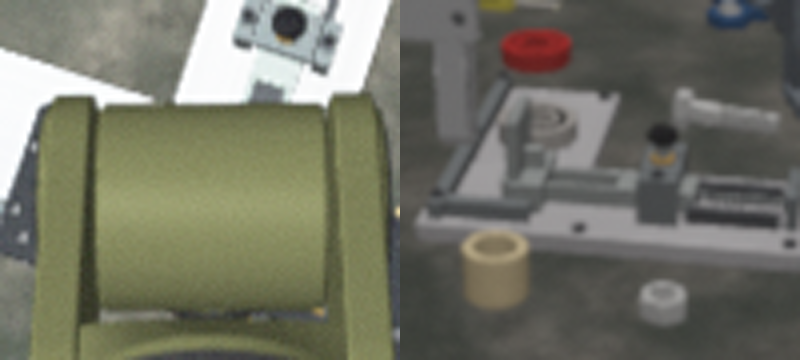

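```bash
python3 - <<'E'
from h import *;st()
s=np.load("side0.npz");t=np.load("top0.npz")
for P in((.4972,.0291,.0451),(.4972,.0291,.1)):print((proj(s,P)-[225,180])*4+[400,0])
from station import optics
c=optics.camera("side");print(c["origin"]-s["origin"],c["rotation"]-s["rotation"])
cv2.imwrite("pics/b.png",cv2.resize(c["pixels"][100:290,160:400,::-1],None,fx=3,fy=3,interpolation=cv2.INTER_CUBIC))
E
```

```text
t 3.37 fix [-26.8  -1.6] z 46.6 rpy [-3.141e+00 -1.000e-03 -3.380e-01] F [-0.2  0.3 -0.9] q6 1.89 w -0.0001
[454.38332641 140.31370186]
[450.72707862  55.47507216]
[0. 0. 0.] [0. 0. 0.]
```

View pics/b.png

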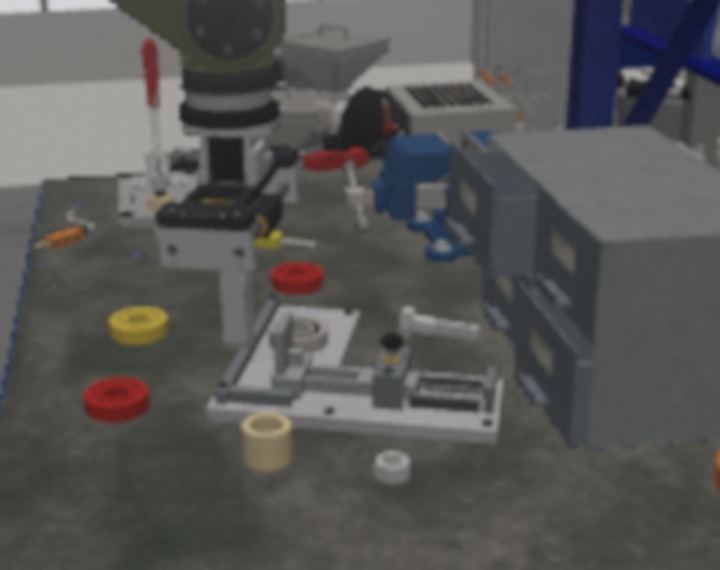

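Tip at (235,340) in the side crop, in front of the tab and above the rail, matching the projected TCP. Now push.

carry_out(
  plan=[
    [[8,-1,0,0,0,0,0],[8,0,0,0,0,0,0],[8,0,0,0,0,0,0],[6,0,0,0,0,0,0],[6,0,0,0,0,0,0],[6,0,0,0,0,0,0],[6,0,0,0,0,0,0],[6,0,0,0,0,0,0],[6,0,0,0,0,0,0],[4,0,0,0,0,0,0],[2,0,0,0,0,0,0],[0,0,0,0,0,0,0],[0,0,0,0,0,0,0]],
  ],
)

```text
time_s: 4.5
ee_pos: [0.5601, 0.0081, 0.0453]
eef_rot: [3.141, 0.001, -0.338]
force: [-4.3, 2.4, 2.4]
grip_width: 0.0004
grip_force: 2.5
```

```bash
python3 -c "from h import *;st()"
```

```text
t 4.5 fix [38.6 -0.8] z 45.3 rpy [ 3.141e+00  1.000e-03 -3.380e-01] F [-4.3  2.4  2.4] q6 1.86 w 0.0004
```

Force is about 4.9 N, which puts the spring at roughly 41 mm of travel, as expected. Going on slowly to the end.

carry_out(
  plan=[
    [[2,0,0,0,0,0,0],[2,0,0,0,0,0,0],[2,0,0,0,0,0,0],[1,0,0,0,0,0,0],[1,0,0,0,0,0,0],[1,0,0,0,0,0,0],[0,0,0,0,0,0,0],[0,0,0,0,0,0,0],[0,0,0,0,0,0,0]],
  ],
)

```text
time_s: 5.25
ee_pos: [0.567, 0.0056, 0.0453]
eef_rot: [3.141, 0.004, -0.338]
force: [-15.5, 4.2, 11.7]
grip_width: 0.0006
grip_force: 8.4
```

16 N, well above the 5.6 N spring, so the jaw is on its end stop. Letting go and raising.

carry_out(
  plan=[
    [[-2,0,0,0,0,0,0],[-4,0,0,0,0,0,0],[-6,0,0,0,0,0,0],[-6,0,0,0,0,0,0],[-8,0,0,0,0,0,0],[-8,0,0,0,0,0,0],[-8,0,0,0,0,0,0],[-8,0,0,0,0,0,0],[-8,0,0,0,0,0,0],[0,0,0,0,0,0,0],[0,0,0,0,0,0,0],[0,0,0,0,0,0,0],[0,0,0,0,0,0,0],[0,0,-20,0,0,0,0],[0,0,-20,0,0,0,0],[0,0,-20,0,0,0,0],[0,0,-20,0,0,0,0],[0,0,-20,0,0,0,0],[0,0,0,0,0,0,0]],
  ],
)

```text
time_s: 6.83
ee_pos: [0.5157, 0.0242, 0.1491]
eef_rot: [-3.14, -0.005, -0.338]
force: [0.4, -0.3, 1.1]
grip_width: 0.0001
grip_force: 0.0
```

```bash
python3 - <<'E'
from h import *;st()
from station import optics
c=optics.camera("side")
cv2.imwrite("pics/c.png",cv2.resize(c["pixels"][180:260,220:350,::-1],None,fx=5,fy=5,interpolation=cv2.INTER_CUBIC))
R=lambda q:np.r_[np.array([[np.cos(YAW),-np.sin(YAW)],[np.sin(YAW),np.cos(YAW)]])@np.array(q[:2])/1e3+ORG,q[2]]
for q in((35,-22,.07),(43,-22,.07),(5,-22,.07),(95,0,.063),(95,0,.055)):print(q,((proj(c,R(q))-[220,180])*5).round())
E
```

```text
t 6.83 fix [-8.6 -0.4] z 149.1 rpy [-3.14  -0.005 -0.338] F [ 0.4 -0.3  1.1] q6 1.89 w 0.0001
(35, -22, 0.07) [213. 154.]
(43, -22, 0.07) [230. 155.]
(5, -22, 0.07) [149. 150.]
(95, 0, 0.063) [349. 157.]
(95, 0, 0.055) [349. 172.]
```

View pics/c.png

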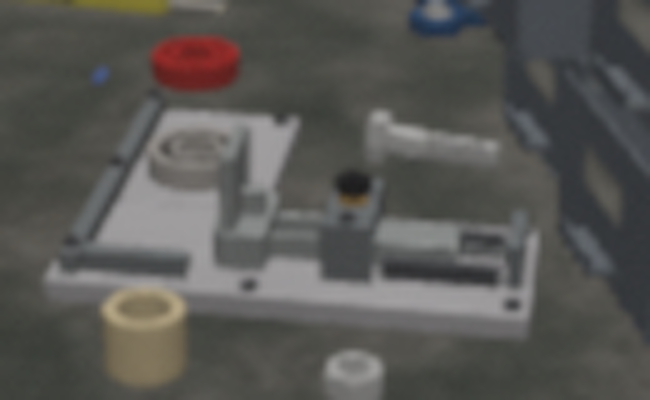

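The tab front is now at about (220,135), so the jaw has stayed at about 30 mm, and the pin head at (352,183) has dropped. The latch is set. Next I turn the tool 90°, open the fingers to 24 mm for a stable two-point push, and go beyond the bearing.

carry_out(
  plan=[
    [[0,0,0,0,0,-0.121,0],[0,0,0,0,0,-0.121,0],[0,0,0,0,0,-0.121,0],[0,0,0,0,0,-0.121,0],[0,0,0,0,0,-0.121,0],[0,0,0,0,0,-0.121,0],[0,0,0,0,0,-0.121,0],[0,0,0,0,0,-0.121,0],[0,0,0,0,0,-0.121,0],[0,0,0,0,0,-0.121,0],[0,0,0,0,0,-0.121,0],[0,0,0,0,0,-0.121,0],[0,0,0,0,0,-0.12,24],[21,1.5,0,0,0,0,24],[21,1.5,0,0,0,0,24],[21,1.5,0,0,0,0,24],[21,1.5,0,0,0,0,24],[21,1.5,0,0,0,0,24],[21,1.5,0,0,0,0,24],[0,0,0,0,0,0,24]],
  ],
)

```text
time_s: 8.55
ee_pos: [0.5645, 0.1428, 0.1436]
eef_rot: [-3.14, 0.0, 1.236]
force: [-0.3, 0.1, -0.1]
grip_width: 0.0239
grip_force: 0.0
```

```bash
python3 -c "from h import *;st()"
```

```text
t 8.55 fix [ -2.1 127.7] z 143.6 rpy [-3.14   0.     1.236] F [-0.3  0.1 -0.1] q6 0.52 w 0.0239
```

carry_out(
  plan=[
    [[0,4,0,0,0,0,24],[0,0,20,0,0,0,24],[0,0,20,0,0,0,24],[0,0,20,0,0,0,24],[0,0,20,0,0,0,24],[0,0,20,0,0,0,24],[0,0,12,0,0,0,24],[0,0,6,0,0,0,24],[0,0,0,0,0,0,24],[0,0,0,0,0,0,24]],
  ],
)

```text
time_s: 9.38
ee_pos: [0.5683, 0.1387, 0.028]
eef_rot: [3.141, -0.0, 1.233]
force: [0.3, 0.3, 0.1]
grip_width: 0.0239
grip_force: 0.0
```

```bash
python3 - <<'E'
from h import *;st()
from station import optics
c=optics.camera("side")
cv2.imwrite("pics/d.png",cv2.resize(c["pixels"][170:260,220:350,::-1],None,fx=5,fy=5,interpolation=cv2.INTER_CUBIC))
st()
E
```

```text
t 9.38 fix [  2.8 125.1] z 28.0 rpy [ 3.141 -0.     1.233] F [0.3 0.3 0.1] q6 0.51 w 0.0239
t 9.43 fix [  3.  125.3] z 28.4 rpy [ 3.140e+00 -1.000e-03  1.234e+00] F [-0.5 -0.1  0.7] q6 0.51 w 0.0237
```

View pics/d.png

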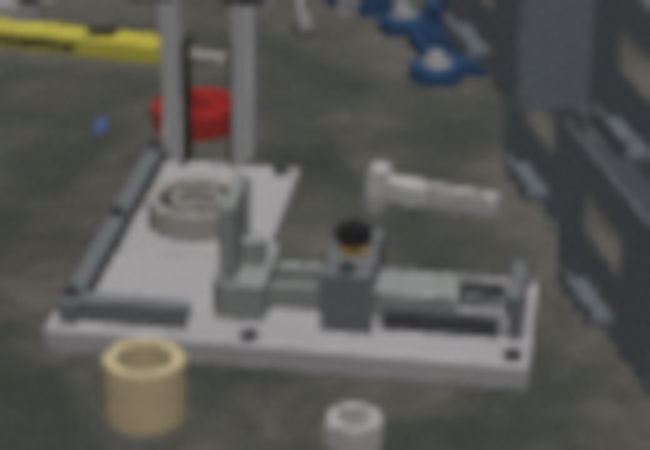

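Fingers at (175,160) and (242,162) stand behind the bearing at (195,200), free of it. I'll lower 10 mm and push most of the way.

carry_out(
  plan=[
    [[0,0,5,0,0,0,24],[0,0,4,0,0,0,24],[0,0,0,0,0,0,24],[-4,0,0,0,0,0,24],[-4,0,0,0,0,0,24],[-5,0,0,0,0,0,24],[-5,0,0,0,0,0,24],[-5,0,0,0,0,0,24],[-5,0,0,0,0,0,24],[-5,-0.5,0,0,0,0,24],[-5,-0.5,0,0,0,0,24],[-5,-0.5,0,0,0,0,24],[-5,0,0,0,0,0,24],[-5,0,0,0,0,0,24],[-5,0,0,0,0,0,24],[-5,0,0,0,0,0,24],[-5,0,0,0,0,0,24],[-4,0,0,0,0,0,24],[-2,0,0,0,0,0,24],[0,0,0,0,0,0,24]],
  ],
)

```text
time_s: 11.1
ee_pos: [0.5419, 0.0692, 0.0184]
eef_rot: [-3.141, 0.0, 1.233]
force: [0.6, 0.3, -0.2]
grip_width: 0.0239
grip_force: 0.0
```

```bash
python3 - <<'E'
from h import *;st()
from station import optics
c=optics.camera("side")
cv2.imwrite("pics/e.png",cv2.resize(c["pixels"][170:260,220:350,::-1],None,fx=5,fy=5,interpolation=cv2.INTER_CUBIC))
st()
E
```

```text
t 11.1 fix [ 1.1 50.7] z 18.4 rpy [-3.141  0.     1.233] F [ 0.6  0.3 -0.2] q6 0.4 w 0.0239
t 11.15 fix [ 1.1 51. ] z 18.4 rpy [-3.141  0.     1.234] F [-0.3  0.6  0.9] q6 0.4 w 0.024
```

View pics/e.png

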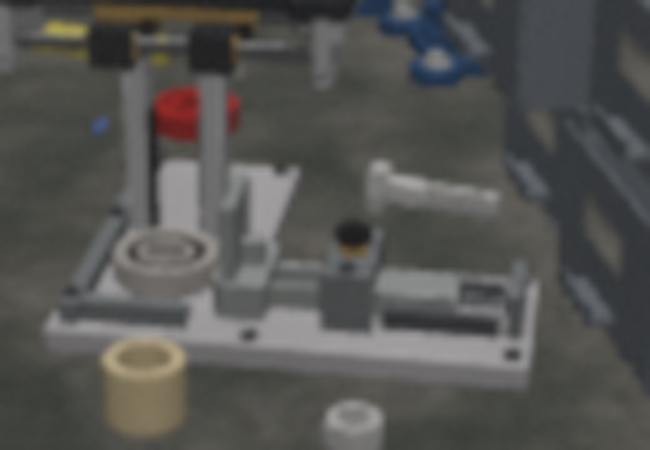

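The bearing at (165,260) is entering the nest between the rail and the jaw, with about 20 mm to go.

carry_out(
  plan=[
    [[-3,0,0,0,0,0,24],[-4,0,0,0,0,0,24],[-4,0,0,0,0,0,24],[-3,0,0,0,0,0,24],[-2,0,0,0,0,0,24],[-1,0,0,0,0,0,24],[-1,0,0,0,0,0,24],[0,0,0,0,0,0,24],[0,0,0,0,0,0,24]],
  ],
)

```text
time_s: 11.9
ee_pos: [0.5361, 0.0526, 0.0184]
eef_rot: [-3.142, 0.0, 1.234]
force: [-0.5, 0.8, -0.4]
grip_width: 0.0237
grip_force: 0.0
```

```bash
python3 -c "from h import *;st()"
```

```text
t 11.9 fix [ 1.1 33.2] z 18.4 rpy [-3.142  0.     1.234] F [-0.5  0.8 -0.4] q6 0.37 w 0.0237
```

carry_out(
  plan=[
    [[-1,0,0,0,0,0,24],[-1,0,0,0,0,0,24],[-1,0,0,0,0,0,24],[0,0,0,0,0,0,24],[0,0,0,0,0,0,24]],
  ],
)

```text
time_s: 12.32
ee_pos: [0.5357, 0.051, 0.0188]
eef_rot: [3.141, -0.002, 1.234]
force: [3.5, 11.4, -0.4]
grip_width: 0.0244
grip_force: 4.7
```

```bash
python3 -c "from h import *;st()"
```

```text
t 12.32 fix [ 1.3 31.6] z 18.8 rpy [ 3.141e+00 -2.000e-03  1.234e+00] F [ 3.5 11.4 -0.4] q6 0.36 w 0.0244
```

Contact force is 12 N along +y at finger y 31.6 (predicted 31), so the bearing is on the end stop. I'll back off, rise and check.

carry_out(
  plan=[
    [[1,0,0,0,0,0,24],[2,0,0,0,0,0,24],[5,0,0,0,0,0,24],[8,0,0,0,0,0,24],[8,0,0,0,0,0,24],[8,0,0,0,0,0,24],[0,0,-20,0,0,0,24],[0,0,-20,0,0,0,24],[0,0,-25,0,0,0,24],[0,0,-25,0,0,0,24],[0,0,-25,0,0,0,24],[0,0,0,0,0,0,24],[0,0,0,0,0,0,24]],
  ],
)

```text
time_s: 13.4
ee_pos: [0.5463, 0.0806, 0.1345]
eef_rot: [3.139, -0.001, 1.234]
force: [0.2, 0.1, -0.6]
grip_width: 0.0242
grip_force: 0.0
```

```bash
python3 - <<'E'
from h import *;st()
from station import optics
c=optics.camera("side")
cv2.imwrite("pics/f.png",cv2.resize(c["pixels"][170:260,220:350,::-1],None,fx=5,fy=5,interpolation=cv2.INTER_CUBIC))
R=np.array([[np.cos(YAW),-np.sin(YAW)],[np.sin(YAW),np.cos(YAW)]])
for q in((1,0,.027),(1,5,.027),(1,-26,.024)):print(q,((proj(c,np.r_[R@np.array(q[:2])/1e3+ORG,q[2]])-[220,170])*5).round())
E
```

```text
t 13.4 fix [ 1.5 63. ] z 134.5 rpy [ 3.139e+00 -1.000e-03  1.234e+00] F [ 0.2  0.1 -0.6] q6 0.42 w 0.0242
(1, 0, 0.027) [154. 262.]
(1, 5, 0.027) [156. 257.]
(1, -26, 0.024) [142. 292.]
```

View pics/f.png

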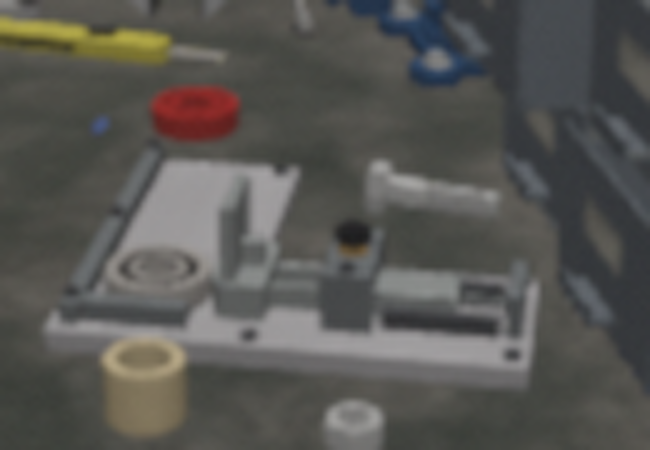

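The bearing lies flat against the end stop at (158,268), the jaw is latched and the bystanders have not moved. Handing in.

```bash
python3 -c "from station import ctrl;print(ctrl.hand_in())"
```

```text
the job is handed in; nothing more can be done
None
```

I handed the job in at 13.4 s of the 51 s allowed, and no verdict came back. The last picture shows the jaw held at half travel by the dropped pin, the bearing flat against the end stop, and the bushing, bolt and nut untouched.

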